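# Load a dish into the bench imager and start the scan

### The arm

A 6-joint arm with a two-finger parallel gripper is mounted at the origin on a cart in front of the work surface, level with it; the furniture and walls round the work are solid. World frame = base frame: x ahead of the robot, y to its left, z up, the work surface at z = 0. Lengths are in m, angles in rad, forces in N, time in s.
With the tool pointing down it reaches from about 0.375 to 0.9 m from the base axis. Payload 3.1 kg.
Tool frame: the origin (TCP) lies at the very end of the fingers, on their centre line; the grasp point (between the pads) lies 19 mm behind it; z points along the fingers, y is the line along which they close (so a half turn about z gives the same grasp; the last joint's range is limited). The gripper opens to 87 mm and grips with 3 to 60 N. Pads are 19 mm wide; open, the fingers measure 117 mm over their backs; the gripper's body (75 mm by 190 mm) begins 51 mm behind the grasp point.
Start: joints at [-1.488, 0.527, 1.433, -0, 1.181, -0.178], TCP at [0.162, -0.604, 0.223] pointing down, gripper open.
Joint ranges: [-3.08, 3.08], [-0.75, 2.2], [0.22, 2.44], [-1.43, 4.57], [0, 2.65], [-2.85, 2.85]. Speed limits (rad/s): [2.79, 2.79, 3.14, 3.14, 3.14, 3.14].

### API

Orientations are given as a unit quaternion [x, y, z, w].
In Python, from rig import status, viewer, robot gives the robot as it stands.
- The arm moves only by the tool arm_command, never from a script. Its arguments are lists of equal length, an entry for each row: "delta_rot": the turn, a rotation vector about the tool's x, y, z in degrees, a list of three; "delta_pos": the shift along the tool's x, y, z in m, a list of three; "gripper": the closure, from -1 (fully open) to 1 (shut). In form: {"delta_rot": [[rx, ry, rz], ...], "delta_pos": [[dx, dy, dz], ...], "gripper": [gripper, ...]}. A call has 1 to 12 rows; each row is the pose to reach, as a shift and turn from the pose commanded when the call began, along the tool's axes at that moment; what a row does not reach only later rows make up. A row lasts 1/12 s, in which the tool goes at most 41.7 mm and 7.16 degrees, less where a joint would pass 70% of its speed; a pose out of reach is approached as far as the arm can. A call with a gripper value outside its range is refused whole. The fingers move at their own pace and stop on an object; "grip_force" is the grip in N (left out, the last holds). Time passes only in rows, so rows that repeat a pose let the fingers close. It gives the time, the measured TCP pose, the force, the opening and the grip force at its end, in the units of the state.
- status.get_obs(): the state, without advancing time (a new reading comes with each control period).
- viewer.camera(name): name is "scene" or "top" or "wrist"; returns a dict with "pixels" (400x640x3 uint8, blue, green, red), "fx", "fy", "cx", "cy" (pixels), "pose" (4x4, takes a point from camera to world coordinates); the wrist camera has in their place "mount" (4x4, takes a point from camera to tool coordinates, whose origin is the TCP and whose axes are the flange's). Camera axes: x right, y down, z forward; pixel columns grow to the right and rows downward; lengths in m; the calibration is good to about 2 mm. A picture is of the moment at which its call begins: read the wrist's pose just before it. There is no depth.
- robot.hand_in(): hands the job in; it is judged then, once.
The state is a dict: "time": time; "q": joint angles; "joint_velocities": joint speeds; "joint_torque": joint torques, N m; "position": TCP position; "tool_rot": TCP orientation; "ft_force": force on the tool from outside, world axes, zero at the start; "moment": the same for the moment, N m; "grip_width": finger opening in m; "grip_force": force on a finger pad.
Only numpy, scipy, OpenCV 4.12 (cv2) and the standard library are available. Lean on these libraries where they do the work, as an engineer would, in place of code of your own. Each camera call takes 0.05 s, during which the arm holds its last target. There are 200 camera calls.

### The job

Load the lidded petri dish that lies on the imager's pulled-out tray: nudge it gently along the tray with the fingertips until it drops flat into the round recess - slide it only, do not lift it, since its lid is loose. Then push the tray fully home into the imager, and once it is shut press the round start key on the imager's front shelf all the way down and let it go. Do not disturb the things standing about.

Things in the scene. Friction and masses are not known exactly. Their poses are not given: they have to be found in the camera images.
- imager: White bench-top dish imager, 150 mm deep, 190 wide, fixed. Origin on the worktop under the housing's middle; its x axis points to its back, front face at x = -75 mm, z up. A tray slides out of the front slot along -x; the slot's upper edge is 37 mm above the worktop. The housing's front is a flat shelf 72 mm high; from x = -32 mm a sloping screen rises to a head 111 mm high.
- tray (a joint): How far the tray is pulled out, in m: 0 is fully home, 0.09 fully out. It starts nearly out, slides stiffly (about 3 N) and stays where it is left.
- tray_front (a point): Centre of the tray's flat upright front panel (112 mm wide, from 6 to 25 mm above the worktop): push here along the imager's +x. It stays 77 mm in front of the housing when the tray is home. Axes as the imager's.
- recess (a point): Centre of the floor of the round recess in the grey, slippery plastic tray, 19.5 mm above the worktop; moves with the tray, axes as the imager's. The recess is 62 mm across and 5.5 mm deep, its rim level with the tray's flat deck. Round its far half stands a rounded concentric stop, 63 mm across inside, 10 mm high above the deck.
- deck (a point): Point of the tray's flat deck 80 mm in front of the recess centre, 25 mm above the worktop; axes as the imager's. The deck reaches the front panel, whose top is level with it. Tangent to the stop two straight guides, 10 mm high, flare forward (17 degrees each) to about 98 mm apart, ending 54 mm before the recess centre; 4 mm high ribs edge the rest of the deck.
- dish: The clear lidded petri dish to load, with pinkish content: base 56 mm across, lid 60 mm across from 6 to 15 mm above the underside; 15 mm high overall, about 25 g. Origin at the centre of its underside. It starts lying on the tray's deck between recess and front panel, 25 mm above the worktop. In the recess its top stands 9.5 mm above the deck; on the deck it stands 15 mm high and cannot pass the slot.
- start_key (a joint): Start key: 0 is up, 0.004 m fully pressed. A spring returns it; fully down takes about 4.5 N.
- key_top (a point): Centre of the round grey start key's top (27 mm across), 80 mm above the worktop when up, on the right of the front shelf (imager y = -55 mm, 21 mm behind the front face). Pressed straight down.
- spare_dish: A spare dish of the same kind, on the worktop beside the tray (imager's +y side); origin at its underside. Leave alone.
- lens_cleaner: Small amber dropper bottle, 30 mm across, 72 mm high, beside the imager's +y side; origin at its underside. Leave alone.
- tally: Hand tally counter, 54x45x19 mm, on the worktop at the imager's -y side; origin at its underside. Leave alone.
- marker: Marker pen, 135 mm long, 17 mm thick, on the worktop at the tray's -y side, its long axis x; origin at the underside of its middle. Leave alone.
- sticky_notes: Sticky-note pad, 69x69x11 mm, on the worktop at the right; origin at the underside. Leave alone.
Mind the look-alikes: they are no part of the job. What is shaped like the dish but green or turquoise is not meant.

How it is judged:
By the outcome, as a careful person would: the job done as asked, in the order asked, and still so for the second after the job is handed in, with the robot touching nothing.
It also fails if it takes over 58 s, if anything falls off the work surface, if the arm or the gripper's body presses on something with over 40 N, if the wrist force passes 120 N, or if a joint passes its speed limit or range.

## Working session

There is one attempt and no reset: what is moved stays moved. The work goes in short steps, Python scripts to look and compute and a tool call to move; the robot and the scene stay as the last step left them, time stands still between calls to the robot, and variables do not carry over. Pictures are saved under pics/ and viewed, at most 10 in all, crops included, and the job is handed in when it is done.

Besides the shell and the picture viewer there is one more tool, called after "Request:" as name(argument=value, ...), one argument or row to a line, values as JSON. arm_command: Moves the arm, as the interface text tells. Its arguments: {"type":"object","properties":{"delta_rot":{"type":"array","items":{"type":"array","items":{"type":"number"}}},"delta_pos":{"type":"array","items":{"type":"array","items":{"type":"number"}}},"gripper":{"type":"array","items":{"type":"number"}},"grip_force":{"type":"number"}},"required":["delta_rot","delta_pos","gripper"]}

```bash
mkdir -p pics; python3 - <<'E'
from rig import status, viewer, robot
import cv2, numpy as np, pickle
o=status.get_obs(); print(o)
d={}
for n in("scene","top"):
    c=viewer.camera(n); d[n]=c; cv2.imwrite(f"pics/{n}0.png",c["pixels"]); print(n,c["fx"],c["fy"],c["cx"],c["cy"],np.round(c["pose"],4).tolist())
pickle.dump(d,open("c0.pkl","wb"))
E
```

```text
{'time': 0.0, 'q': array([-1.48750949e+00,  5.28479893e-01,  1.43391311e+00,  5.03433556e-06,
        1.18138818e+00, -1.78509798e-01]), 'joint_velocities': array([-0.00093044, -0.00142406, -0.00033716, -0.00139604, -0.00231427,
       -0.00104701]), 'joint_torque': array([-8.11930786e-04, -4.40044248e+01, -1.76594871e+01,  6.33489084e-02,
        5.80744981e-02, -1.43511170e-04]), 'position': array([ 0.16172181, -0.60295056,  0.22155977]), 'tool_rot': array([ 9.91444573e-01,  1.30523798e-01,  5.44047789e-05, -1.09291101e-03]), 'ft_force': array([-0.14840915,  0.23886947,  0.25277671]), 'moment': array([ 0.01099995,  0.00689182, -0.02218521]), 'grip_force': 0.0, 'grip_width': 0.08678827899053697}
scene 477.0644829556091 477.0644829556091 310.50548043018915 195.34167991632629 [[-0.8811, -0.1749, 0.4395, -0.0458], [-0.4729, 0.349, -0.8091, 1.0234], [-0.0119, -0.9207, -0.3902, 0.6217], [0.0, 0.0, 0.0, 1.0]]
top 395.85631640050775 395.85631640050775 323.3666599484612 201.40309967626555 [[0.0237, -0.9894, 0.1433, 0.4136], [-0.9997, -0.0243, -0.0024, -0.0979], [0.0059, -0.1432, -0.9897, 1.061], [0.0, 0.0, 0.0, 1.0]]
```

View pics/scene0.png

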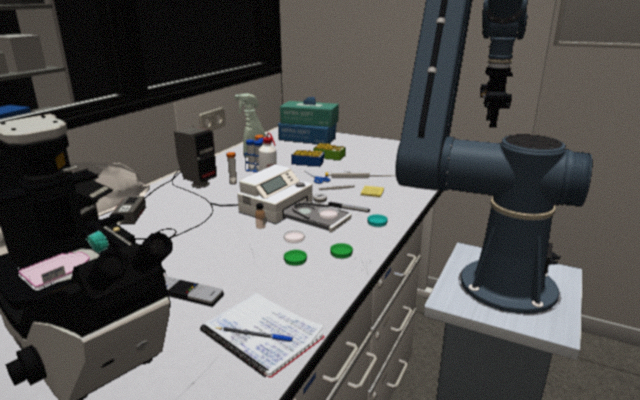

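View pics/top0.png

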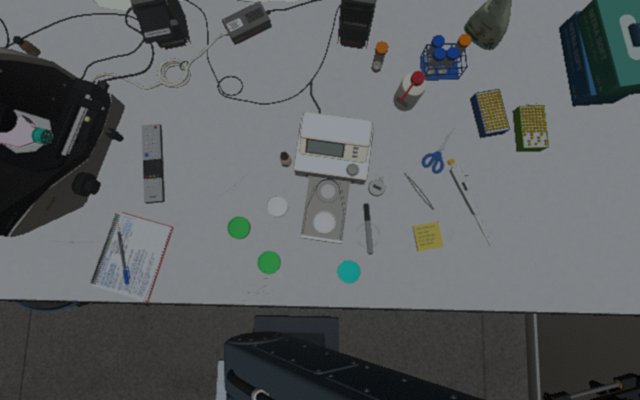

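The scene picture shows the imager at (275,190) with its tray and pinkish dish at (328,213). The top picture has the imager at (335,148) and the tray at (325,210). Dish candidates in the top view:
- (324,222): on the tray, pinkish. This is the one I want.
- (277,207): the spare dish on the worktop.
- (239,228) and (268,262): green.
- (348,272): turquoise.

Next is a close crop to check the choice.

```bash
cat > h.py <<'E'
import numpy as np
def ray(c,u,v,z,pose=None):
    P=np.array(c["pose"] if pose is None else pose); d=P[:3,:3]@np.array([(u-c["cx"])/c["fx"],(v-c["cy"])/c["fy"],1]); o=P[:3,3]
    return o+d*(z-o[2])/d[2]
def proj(c,p,pose=None):
    P=np.array(c["pose"] if pose is None else pose); q=P[:3,:3].T@(np.array(p)-P[:3,3]); return c["fx"]*q[0]/q[2]+c["cx"],c["fy"]*q[1]/q[2]+c["cy"]
E
python3 - <<'E'
import pickle,cv2
from h import *
d=pickle.load(open("c0.pkl","rb")); c=d["top"]
cv2.imwrite("pics/crop1.png",cv2.resize(c["pixels"][100:255,255:400],None,fx=5,fy=3.85*1.0 if 0 else 5,interpolation=cv2.INTER_CUBIC)[:600*2][175:775])
for n,u,v,z in [("dish",324,222,.04),("rec",327,190,.0195),("key",352,170,.08),("hl",295,175,.072),("hr",368,183,.072)]: print(n,ray(c,u,v,z).round(4))
E
```

```text
dish [ 0.5077 -0.1033  0.04  ]
rec [ 0.5954 -0.1094  0.0195]
key [ 0.6378 -0.1709  0.08  ]
hl [ 0.623  -0.0264  0.072 ]
hr [ 0.6069 -0.2127  0.072 ]
```

View pics/crop1.png

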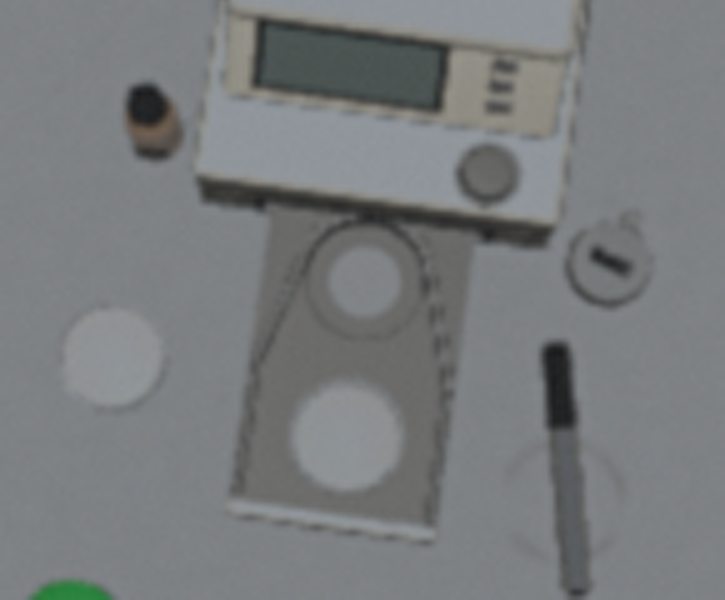

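The crop confirms it. The pale pinkish dish on the tray deck is at crop (348,437), which is top (324.6,222.4). The recess ring is at crop (366,278), the key at (488,172), and the front panel's top edge runs (230,508)-(435,538). Now to measure these.

```bash
python3 - <<'E'
import pickle,cv2
from h import *
d=pickle.load(open("c0.pkl","rb")); c=d["top"]; im=c["pixels"].astype(int)
f=lambda x,y:(255+(x+.5)/5-.5,100+(y+175+.5)/5-.5)
def P(x,y,z): return ray(c,*f(x,y),z)[:2]
g=cv2.cvtColor(c["pixels"],cv2.COLOR_BGR2GRAY)
m=np.zeros_like(g); r=(slice(208,238),slice(308,342)); print(g[222,310:342],c["pixels"][222,324],c["pixels"][207,277])
m[r]=(g[r]>140)*255
n,l,s,ce=cv2.connectedComponentsWithStats(m); print(s[1:],ce[1:])
print("dish",P(348,437,.037)); rec=P(366,278,.025);print("rec",rec)
key=P(488,172,.08);print("key",key)
a,b=P(203,178,.072),P(555,222,.072); print("shelf",a,b,np.linalg.norm(a-b),np.degrees(np.arctan2(*(a-b)[::1]))) 
a,b=P(230,508,.025),P(435,538,.025); print("panel",a,b,np.linalg.norm(a-b),np.degrees(np.arctan2(*(a-b)[::1])))
E
```

```text
[108 109 113 128 140 145 145 145 146 145 145 145 145 147 146 146 146 143
 145 145 144 145 144 144 139 125 112 108 106 109 107 101] [151 147 141] [151 147 143]
[[315 213  19  19 296]
 [308 236   8   2   9]] [[323.82094595 222.11486486]
 [311.11111111 236.88888889]]
dish [ 0.50797317 -0.1038374 ]
rec [ 0.59397535 -0.11148027]
key [ 0.6404491  -0.17139837]
shelf [ 0.63551661 -0.0265233 ] [ 0.61711193 -0.20647855] 0.1808939604060255 5.839543693184989
panel [ 0.47041987 -0.04318882] [ 0.45739507 -0.15048229] 0.10808114753459994 6.921503484037042
```

Request:
arm_command(
  delta_rot=[
    [0,0,21.5],
    [0,0,21.5],
    [0,0,21.5],
    [0,0,21.5],
    [0,0,21.5],
    [0,0,21.5],
    [0,0,21.5],
    [0,0,21.5],
    [0,0,21.5],
    [0,0,21.5],
    [0,0,21.5],
    [0,0,21.5],
  ],
  delta_pos=[
    [0.437,-0.404,-0.04],
    [0.437,-0.404,-0.04],
    [0.437,-0.404,-0.04],
    [0.437,-0.404,-0.04],
    [0.437,-0.404,-0.04],
    [0.437,-0.404,-0.04],
    [0.437,-0.404,-0.04],
    [0.437,-0.404,-0.04],
    [0.437,-0.404,-0.04],
    [0.437,-0.404,-0.04],
    [0.437,-0.404,-0.04],
    [0.437,-0.404,-0.04],
  ],
  gripper=[0,0,0,0,0,0,0,0,0,0,0,0],
)

```text
time: 1.1
position: [0.4284, -0.1797, 0.2561]
tool_rot: [0.998, -0.057, -0.0, -0.0]
ft_force: [0.5, -0.3, -0.0]
grip_width: 0.0435
grip_force: 0.0
```

Request:
arm_command(
  delta_rot=[
    [0,0,0],
    [0,0,0],
    [0,0,0],
    [0,0,0],
    [0,0,0],
  ],
  delta_pos=[
    [0.03,-0.07,0],
    [0.03,-0.07,0],
    [0.03,-0.07,0],
    [0.03,-0.07,0],
    [0.03,-0.07,0],
  ],
  gripper=[0.2,0.2,0.2,0.2,0.2],
)

```text
time: 1.52
position: [0.4653, -0.1157, 0.2558]
tool_rot: [0.998, -0.056, -0.0, 0.0]
ft_force: [-0.5, -0.2, 0.3]
grip_width: 0.0351
grip_force: 0.0
```

```bash
cat >> h.py <<'E'
def shot(name):
    from rig import status, viewer
    from scipy.spatial.transform import Rotation as R
    import cv2,pickle
    o=status.get_obs(); c=viewer.camera("wrist"); T=np.eye(4); T[:3,:3]=R.from_quat(o["tool_rot"]).as_matrix(); T[:3,3]=o["position"]
    c["pose"]=T@np.array(c["mount"]); cv2.imwrite(f"pics/{name}.png",c["pixels"]); pickle.dump(c,open(name+".pkl","wb"))
    print(o["time"],o["position"].round(4),o["tool_rot"].round(4),o["ft_force"].round(2),o["grip_width"]); return c
E
python3 - <<'E'
from h import *
c=shot("w1"); print(c["fx"],c["mount"])
E
```

```text
1.5167 [ 0.4653 -0.1157  0.2558] [ 9.984e-01 -5.630e-02 -5.000e-04  1.000e-04] [-0.48 -0.2   0.25] 0.0351166917968907
300.936031944813 [[ 6.75909174e-05 -9.57067544e-01 -2.89864988e-01  8.06381654e-02]
 [ 9.99999949e-01 -2.56349214e-05  3.17821293e-04  5.47033689e-04]
 [-3.11607110e-04 -2.89864995e-01  9.57067494e-01 -1.63056356e-01]
 [ 0.00000000e+00  0.00000000e+00  0.00000000e+00  1.00000000e+00]]
```

View pics/w1.png

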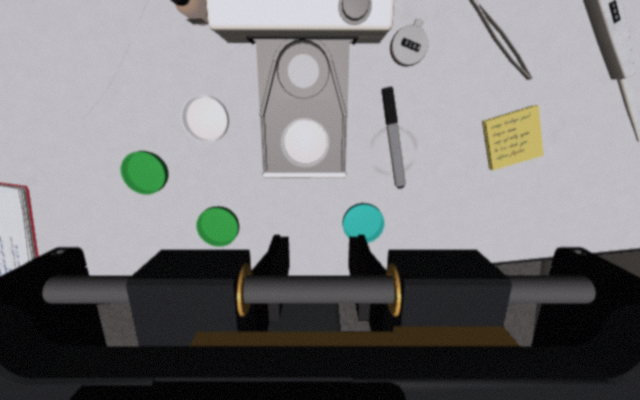

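The wrist view shows the dish at (305,142), the recess at (302,70), the panel's top edge (264,176)-(345,176), the shelf's front edge (210,27)-(392,31), and the key at (355,6). The yaw is well aligned.

```bash
python3 - <<'E'
import pickle,cv2
from h import *
c=pickle.load(open("w1.pkl","rb")); im=c["pixels"]; g=cv2.cvtColor(im,cv2.COLOR_BGR2GRAY)
P=lambda u,v,z: ray(c,u,v,z)[:2].round(4)
m=np.zeros_like(g); r=(slice(112,170),slice(275,338)); m[r]=(g[r]>175)*255
n,l,s,ce=cv2.connectedComponentsWithStats(m); i=1+np.argmax(s[1:,4]); x,y,w,h=s[i,:4]; print(g[142,270:340:3],s[i],ce[i]); dish=P(*ce[i],.038); print("dish",dish,"diam",P(x,y+h/2,.038)[1]-P(x+w,y+h/2,.038)[1])
a,b=P(264,176,.025),P(345,176,.025); print("panel",a,b,np.linalg.norm(a-b),np.degrees(np.arctan2(*(a-b))))
a,b=P(210,27,.072),P(392,31,.072); print("shelf",a,b,np.linalg.norm(a-b),np.degrees(np.arctan2(*(a-b))))
print("rec hole",P(303,71,.0195),"key",P(355,7,.08))
cv2.imwrite("pics/w1c.png",cv2.resize(im[0:190,200:400],None,fx=3,fy=3,interpolation=cv2.INTER_CUBIC))
E
```

```text
[147 150 147 151 176 209 211 214 216 215 213 218 217 215 215 214 214 212
 211 190 151 149 148 146] [ 282  118   47   47 1658] [305.09710495 141.06091677]
dish [ 0.5109 -0.1048] diam 0.0582
panel [ 0.4704 -0.0439] [ 0.4583 -0.1512] 0.10798009075750956 6.433946261558024
shelf [ 0.639  -0.0243] [ 0.6145 -0.2093] 0.1866152458937908 7.543921197428638
rec hole [ 0.5934 -0.1118] key [ 0.638 -0.172]
```

View pics/w1c.png

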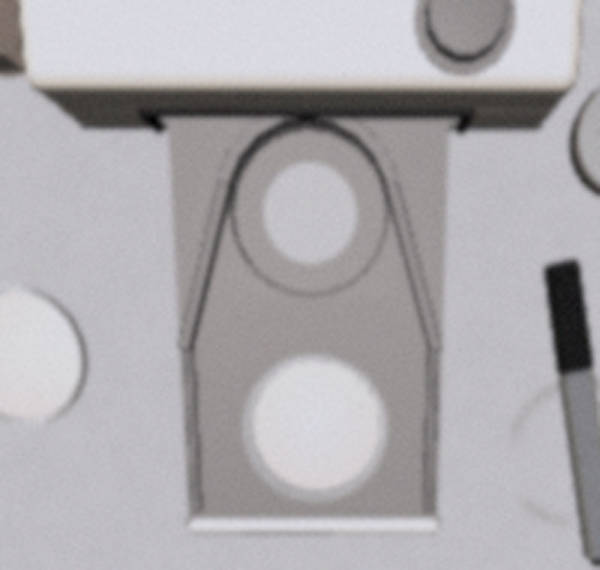

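Request:
arm_command(
  delta_rot=[
    [0,0,0.5],
    [0,0,0.5],
    [0,0,0.5],
    [0,0,0.5],
    [0,0,0.5],
    [0,0,0.5],
    [0,0,0.5],
    [0,0,0.5],
  ],
  delta_pos=[
    [-0.018,-0.02,0.04],
    [-0.018,-0.02,0.08],
    [-0.018,-0.02,0.12],
    [-0.018,-0.02,0.156],
    [-0.018,-0.02,0.18],
    [-0.018,-0.02,0.195],
    [-0.018,-0.02,0.2],
    [-0.018,-0.02,0.2],
  ],
  gripper=[0.3,0.3,0.3,0.3,0.3,0.3,0.3,0.3],
)

```text
time: 2.23
position: [0.4491, -0.0948, 0.055]
tool_rot: [0.998, -0.062, -0.001, -0.0]
ft_force: [-0.3, 0.1, 0.4]
grip_width: 0.0306
grip_force: 0.0
```

```bash
python3 - <<'E'
from h import *
c=shot("w2")
E
```

```text
2.2333 [ 0.4491 -0.0948  0.055 ] [ 9.98e-01 -6.24e-02 -1.40e-03 -5.00e-04] [-0.3   0.06  0.43] 0.03055215213353908
```

View pics/w2.png

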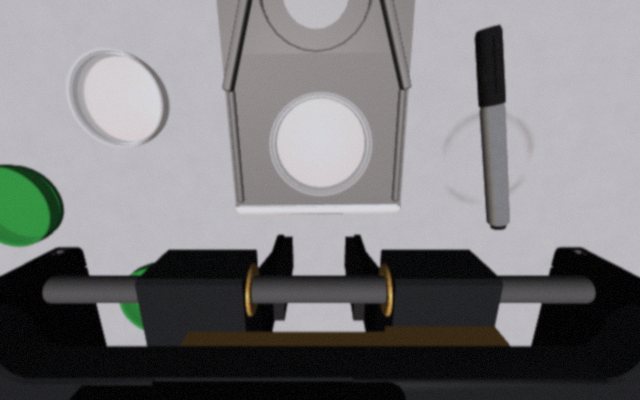

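The gripper is centred on the dish at (320,143) and the panel (238-400,208), so I'll descend and begin the slow nudge.

Request:
arm_command(
  delta_rot=[
    [0,0,0],
    [0,0,0],
    [0,0,0],
    [0,0,0],
    [0,0,0],
    [0,0,0],
    [0,0,0],
    [0,0,0],
    [0,0,0],
    [0,0,0],
    [0,0,0],
    [0,0,0],
  ],
  delta_pos=[
    [0,0,0.013],
    [0,0,0.026],
    [0,0,0.026],
    [0.005,0,0.026],
    [0.01,0,0.026],
    [0.015,0,0.026],
    [0.02,0,0.026],
    [0.023,0,0.026],
    [0.026,0,0.026],
    [0.029,0,0.026],
    [0.032,0,0.026],
    [0.035,0,0.026],
  ],
  gripper=[0.3,0.3,0.3,0.3,0.3,0.3,0.3,0.3,0.3,0.3,0.3,0.3],
)

```text
time: 3.28
position: [0.4849, -0.0979, 0.03]
tool_rot: [0.998, -0.061, -0.0, -0.0]
ft_force: [0.1, 0.3, -0.2]
grip_width: 0.0305
grip_force: 0.2
```

Request:
arm_command(
  delta_rot=[
    [0,0,0],
    [0,0,0],
    [0,0,0],
    [0,0,0],
    [0,0,0],
    [0,0,0],
    [0,0,0],
    [0,0,0],
    [0,0,0],
    [0,0,0],
    [0,0,0],
    [0,0,0],
  ],
  delta_pos=[
    [0.003,0,0],
    [0.006,0,0],
    [0.009,0,0],
    [0.012,0,0],
    [0.015,0,0],
    [0.018,0,0],
    [0.021,0,0],
    [0.024,0,0],
    [0.027,0,0],
    [0.03,0,0],
    [0.033,0,0],
    [0.035,0,0],
  ],
  gripper=[0.3,0.3,0.3,0.3,0.3,0.3,0.3,0.3,0.3,0.3,0.3,0.3],
)

```text
time: 4.28
position: [0.5201, -0.1023, 0.0301]
tool_rot: [0.998, -0.061, 0.0, 0.0]
ft_force: [-0.1, -0.9, 0.3]
grip_width: 0.0303
grip_force: 0.1
```

```bash
python3 - <<'E'
from h import *
import cv2
c=shot("w3"); im=c["pixels"]; g=cv2.cvtColor(im,cv2.COLOR_BGR2GRAY)
cv2.imwrite("pics/w3c.png",cv2.resize(im[60:290,180:460],None,fx=2,fy=2))
E
```

```text
4.2833 [ 0.5201 -0.1023  0.0301] [ 9.981e-01 -6.100e-02  2.000e-04  1.000e-04] [-0.1  -0.9   0.29] 0.030268087895722856
```

View pics/w3c.png

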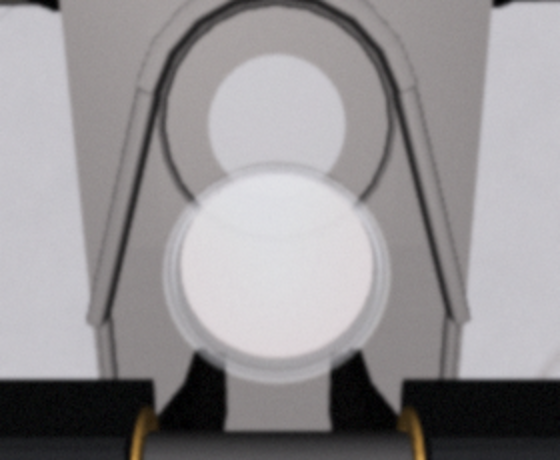

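The dish sits centred in the finger cradle at crop (277,268), with the recess ahead at (277,118). Continuing.

Request:
arm_command(
  delta_rot=[
    [0,0,0],
    [0,0,0],
    [0,0,0],
    [0,0,0],
    [0,0,0],
    [0,0,0],
    [0,0,0],
    [0,0,0],
    [0,0,0],
    [0,0,0],
    [0,0,0],
    [0,0,0],
  ],
  delta_pos=[
    [0.003,0,0],
    [0.006,0,0],
    [0.009,0,0],
    [0.012,0,0],
    [0.015,0,0],
    [0.018,0,0],
    [0.021,0,0],
    [0.024,0,0],
    [0.027,0,0],
    [0.03,0,0],
    [0.032,0,0],
    [0.034,0,0],
  ],
  gripper=[0.3,0.3,0.3,0.3,0.3,0.3,0.3,0.3,0.3,0.3,0.3,0.3],
)

```text
time: 5.33
position: [0.5536, -0.1064, 0.0301]
tool_rot: [0.998, -0.061, 0.0, 0.0]
ft_force: [-0.7, 0.2, 0.1]
grip_width: 0.0306
grip_force: 0.1
```

```bash
python3 - <<'E'
from h import *
import cv2
c=shot("w4"); im=c["pixels"]
cv2.imwrite("pics/w4c.png",cv2.resize(im[60:290,180:460],None,fx=2,fy=2))
E
```

```text
5.3333 [ 0.5536 -0.1064  0.0301] [ 0.9981 -0.061   0.      0.    ] [-0.69  0.16  0.07] 0.030600852796403195
```

View pics/w4c.png

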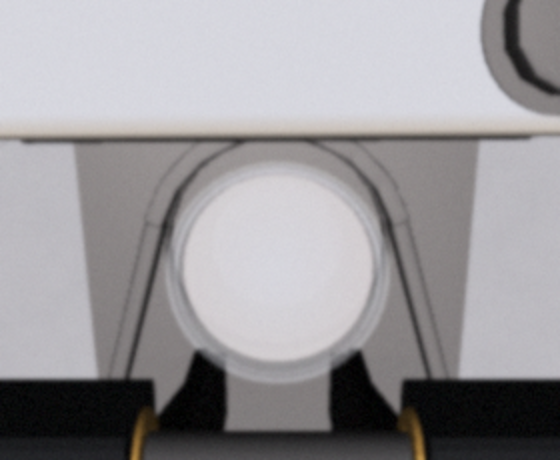

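The dish is between the guides at crop (277,270), about 4–5 mm short of the stop and not dropped yet. I'll nudge further in small steps.

Request:
arm_command(
  delta_rot=[
    [0,0,0],
    [0,0,0],
    [0,0,0],
    [0,0,0],
    [0,0,0],
    [0,0,0],
    [0,0,0],
    [0,0,0],
  ],
  delta_pos=[
    [0.001,0,0],
    [0.002,0,0],
    [0.0025,0,0],
    [0.003,0,0],
    [0.0035,0,0],
    [0.004,0,0],
    [0.004,0,0],
    [0.004,0,0],
  ],
  gripper=[0.3,0.3,0.3,0.3,0.3,0.3,0.3,0.3],
)

```text
time: 6.05
position: [0.5573, -0.1068, 0.0301]
tool_rot: [0.998, -0.061, 0.0, 0.0]
ft_force: [-0.3, 1.0, -0.7]
grip_width: 0.0304
grip_force: 0.0
```

```bash
cat >> h.py <<'E'
def blob(n):
    import pickle,cv2
    c=pickle.load(open(n+".pkl","rb")); g=cv2.cvtColor(c["pixels"],cv2.COLOR_BGR2GRAY)
    # dish lid: dark-to-bright profile along the column through it and the row
    print(n,"row",g[194,255:385:3],"col",g[135:256:3,318])
E
python3 - <<'E'
from h import *
import cv2
c=shot("w5"); blob("w4"); blob("w5")
cv2.imwrite("pics/w5c.png",cv2.resize(c["pixels"][60:290,180:460],None,fx=2,fy=2))
E
```

```text
6.05 [ 0.5573 -0.1068  0.0301] [ 0.9981 -0.0611  0.      0.    ] [-0.3   1.03 -0.74] 0.030403619435501718
w4 row [ 88  92 139 155 153 151 207 211 208 208 213 209 215 214 212 214 212 213
 214 215 214 217 214 216 213 214 212 212 212 211 213 211 211 209 207 209
 207 171 155 152 141 115  81 134] col [148 150 169 191 196 213 211 211 213 212 210 211 214 213 213 212 214 217
 212 212 216 213 212 216 213 212 212 209 209 212 207 209 208 207 204 177
 146 154 159 134 128]
w5 row [127  62 122 141 159 148 204 206 208 209 208 209 209 209 211 210 212 210
 211 212 211 211 210 211 211 209 209 210 210 209 207 207 205 207 204 203
 196 157 155 136 129  61 129 129] col [182 115 147 176 209 211 210 211 212 212 214 211 211 213 213 211 213 210
 211 210 211 213 211 211 211 210 207 208 207 207 203 204 202 191 135 134
 157 160 124 123 123]
```

View pics/w5c.png

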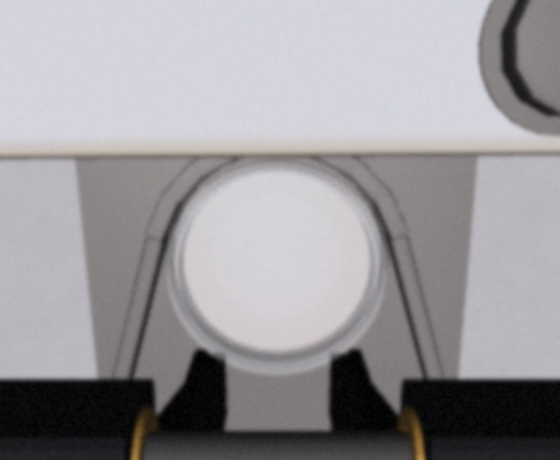

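```bash
python3 - <<'E'
from h import *
import pickle,cv2
for n in("w3","w4","w5"):
    c=pickle.load(open(n+".pkl","rb")); g=cv2.GaussianBlur(cv2.cvtColor(c["pixels"],cv2.COLOR_BGR2GRAY),(3,3),0)
    m=np.zeros_like(g); m[142:250,255:385]=(g[142:250,255:385]>185)*255
    m=cv2.morphologyEx(m,cv2.MORPH_OPEN,np.ones((7,7)))
    if n=="w3": m[:170]=0
    k=max(cv2.findContours(m,0,1)[0],key=cv2.contourArea)
    w=[ (r, np.ptp(np.where(m[r])[0])) for r in (180,190,195,200,210)]
    (a,b),(e,f),t=cv2.fitEllipse(k); print(n,a,b,e,f,t,w,ray(c,a,b,.04)[:2].round(4),ray(c,a,b,.0345)[:2].round(4))
E
```

```text
w3 317.9442443847656 199.73818969726562 73.06038665771484 103.39390563964844 90.00299835205078 [(180, np.int64(96)), (190, np.int64(95)), (195, np.int64(94)), (200, np.int64(94)), (210, np.int64(88))] [ 0.5551 -0.1069] [ 0.5535 -0.1067]
w4 318.62994384765625 191.92532348632812 92.39716339111328 95.22299194335938 0.5725471377372742 [(180, np.int64(89)), (190, np.int64(93)), (195, np.int64(93)), (200, np.int64(91)), (210, np.int64(86))] [ 0.5929 -0.1119] [ 0.5914 -0.1117]
w5 317.8153381347656 189.0422821044922 89.0750732421875 92.20230865478516 94.36011505126953 [(180, np.int64(89)), (190, np.int64(91)), (195, np.int64(90)), (200, np.int64(88)), (210, np.int64(81))] [ 0.5982 -0.1121] [ 0.5968 -0.1119]
```

The apparent lid width shrank about 3% with a round outline, which matches a 5.5 mm drop. I'll back off and verify.

Request:
arm_command(
  delta_rot=[
    [0,0,0],
    [0,0,0],
    [0,0,0],
    [0,0,0],
    [0,0,0],
    [0,0,0],
    [0,0,0],
    [0,0,0],
    [0,0,0],
  ],
  delta_pos=[
    [-0.003,0,0],
    [-0.01,0,0],
    [-0.03,0,0],
    [-0.06,0,0],
    [-0.09,0,0],
    [-0.11,0,0],
    [-0.118,0,0],
    [-0.118,0,0],
    [-0.118,0,0],
  ],
  gripper=[0.3,0.3,0.3,0.3,0.3,0.3,0.3,0.3,0.3],
)

```text
time: 6.85
position: [0.4414, -0.0931, 0.0303]
tool_rot: [0.998, -0.061, 0.001, 0.0]
ft_force: [0.9, -0.1, 0.1]
grip_width: 0.0302
grip_force: 0.0
```

```bash
python3 - <<'E'
from h import *
import cv2
c=shot("w6")
cv2.imwrite("pics/w6c.png",cv2.resize(c["pixels"][0:240,200:440],None,fx=2.5,fy=2.5,interpolation=cv2.INTER_CUBIC))
E
```

```text
6.85 [ 0.4414 -0.0931  0.0303] [ 9.981e-01 -6.130e-02  1.200e-03  4.000e-04] [ 0.88 -0.07  0.07] 0.030159969974496065
```

View pics/w6c.png

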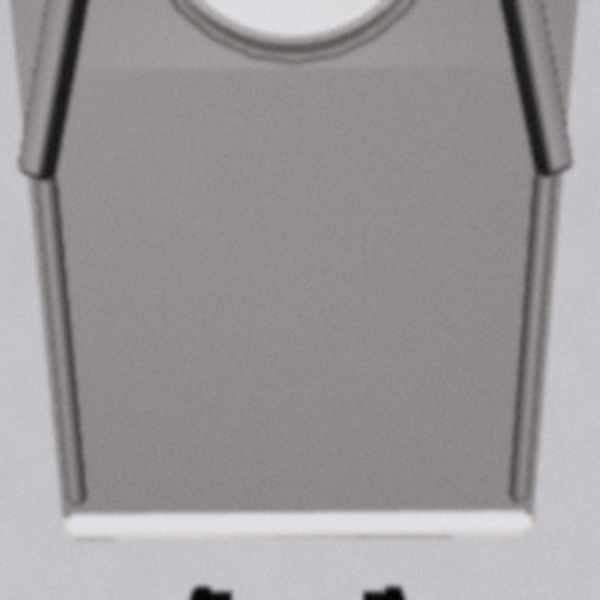

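The dish is seated: the recess rim shows as an arc outside the lid's edge at crop (295,60). The fingers are just in front of the panel (y≈525), so I'll lower them and push the tray.

Request:
arm_command(
  delta_rot=[
    [0,0,0],
    [0,0,0],
    [0,0,0],
    [0,0,0],
    [0,0,0],
    [0,0,0],
    [0,0,0],
    [0,0,0],
    [0,0,0],
    [0,0,0],
    [0,0,0],
    [0,0,0],
  ],
  delta_pos=[
    [0,0,0.008],
    [0,0,0.016],
    [0,0,0.016],
    [0.003,0,0.016],
    [0.006,0,0.016],
    [0.009,0,0.016],
    [0.012,0,0.016],
    [0.015,0,0.016],
    [0.018,0,0.016],
    [0.022,0,0.016],
    [0.026,0,0.016],
    [0.03,0,0.016],
  ],
  gripper=[0.3,0.3,0.3,0.3,0.3,0.3,0.3,0.3,0.3,0.3,0.3,0.3],
)

```text
time: 7.9
position: [0.4697, -0.0958, 0.014]
tool_rot: [0.998, -0.061, -0.001, -0.0]
ft_force: [-3.4, 0.9, 0.6]
grip_width: 0.0303
grip_force: 1.6
```

Request:
arm_command(
  delta_rot=[
    [0,0,0],
    [0,0,0],
    [0,0,0],
    [0,0,0],
    [0,0,0],
    [0,0,0],
    [0,0,0],
    [0,0,0],
    [0,0,0],
    [0,0,0],
    [0,0,0],
    [0,0,0],
  ],
  delta_pos=[
    [0.003,0,0],
    [0.006,0,0],
    [0.009,0,0],
    [0.012,0,0],
    [0.015,0,0],
    [0.018,0,0],
    [0.021,0,0],
    [0.024,0,0],
    [0.027,0,0],
    [0.03,0,0],
    [0.033,0,0],
    [0.036,0,0],
  ],
  gripper=[0.3,0.3,0.3,0.3,0.3,0.3,0.3,0.3,0.3,0.3,0.3,0.3],
)

```text
time: 8.9
position: [0.5059, -0.1005, 0.0141]
tool_rot: [0.998, -0.061, -0.0, -0.0]
ft_force: [-3.2, 2.6, -0.0]
grip_width: 0.0305
grip_force: 1.6
```

Request:
arm_command(
  delta_rot=[
    [0,0,0],
    [0,0,0],
    [0,0,0],
    [0,0,0],
    [0,0,0],
    [0,0,0],
    [0,0,0],
    [0,0,0],
    [0,0,0],
    [0,0,0],
  ],
  delta_pos=[
    [0.003,0,0],
    [0.006,0,0],
    [0.009,0,0],
    [0.012,0,0],
    [0.015,0,0],
    [0.018,0,0],
    [0.021,0,0],
    [0.024,0,0],
    [0.026,0,0],
    [0.028,0,0],
  ],
  gripper=[0.3,0.3,0.3,0.3,0.3,0.3,0.3,0.3,0.3,0.3],
)

```text
time: 9.73
position: [0.5338, -0.104, 0.0141]
tool_rot: [0.998, -0.061, 0.0, 0.0]
ft_force: [-2.7, 1.9, -0.1]
grip_width: 0.0307
grip_force: 1.6
```

Request:
arm_command(
  delta_rot=[
    [0,0,0],
    [0,0,0],
    [0,0,0],
    [0,0,0],
  ],
  delta_pos=[
    [0.001,0,0],
    [0.002,0,0],
    [0.003,0,0],
    [0.003,0,0],
  ],
  gripper=[0.3,0.3,0.3,0.3],
)

```text
time: 10.07
position: [0.5368, -0.1044, 0.0141]
tool_rot: [0.998, -0.061, 0.0, 0.0]
ft_force: [-3.1, 1.7, -0.7]
grip_width: 0.0306
grip_force: 1.3
```

Request:
arm_command(
  delta_rot=[
    [0,0,0],
    [0,0,0],
    [0,0,0],
    [0,0,0],
  ],
  delta_pos=[
    [0.001,0,0],
    [0.002,0,0],
    [0.003,0,0],
    [0.003,0,0],
  ],
  gripper=[0.3,0.3,0.3,0.3],
)

```text
time: 10.4
position: [0.5384, -0.1046, 0.0141]
tool_rot: [0.998, -0.061, -0.001, -0.0]
ft_force: [-4.3, 0.6, 1.6]
grip_width: 0.0305
grip_force: 2.5
```

Request:
arm_command(
  delta_rot=[
    [0,0,0],
    [0,0,0],
    [0,0,0],
  ],
  delta_pos=[
    [0.001,0,0],
    [0.0015,0,0],
    [0.0015,0,0],
  ],
  gripper=[0.3,0.3,0.3],
)

```text
time: 10.65
position: [0.5385, -0.1045, 0.014]
tool_rot: [0.998, -0.061, -0.003, -0.0]
ft_force: [-7.9, 0.4, 3.5]
grip_width: 0.0302
grip_force: 3.6
```

Request:
arm_command(
  delta_rot=[
    [0,0,0],
    [0,0,0],
    [0,0,0],
    [0,0,0],
  ],
  delta_pos=[
    [0.001,0,0],
    [0.002,0,0],
    [0.003,0,0],
    [0.003,0,0],
  ],
  gripper=[0.3,0.3,0.3,0.3],
)

```text
time: 10.98
position: [0.5386, -0.1043, 0.0139]
tool_rot: [0.998, -0.06, -0.006, -0.001]
ft_force: [-10.8, -0.5, 6.0]
grip_width: 0.0305
grip_force: 5.8
```

Request:
arm_command(
  delta_rot=[
    [0,0,0],
    [0,0,0],
    [0,0,0],
    [0,0,0],
    [0,0,0],
    [0,0,0],
    [0,0,0],
    [0,0,0],
    [0,0,0],
    [0,0,0],
  ],
  delta_pos=[
    [-0.005,0,0],
    [-0.02,0,0],
    [-0.045,0,0],
    [-0.045,0,-0.04],
    [-0.045,0,-0.08],
    [-0.045,0,-0.12],
    [-0.045,0,-0.15],
    [-0.045,0,-0.15],
    [-0.045,0,-0.15],
    [-0.045,0,-0.15],
  ],
  gripper=[0.3,0.3,0.3,1,1,1,1,1,1,1],
)

```text
time: 11.82
position: [0.5001, -0.1002, 0.1643]
tool_rot: [0.998, -0.061, 0.001, 0.0]
ft_force: [-0.0, -0.5, -0.1]
grip_width: 0.0011
grip_force: 0.0
```

```bash
python3 - <<'E'
from h import *
import cv2
c=shot("w7"); g=cv2.cvtColor(c["pixels"],cv2.COLOR_BGR2GRAY)
# expected key, predicted pixel, and dark-grey circle near it
u,v=proj(c,(.640,-.172,.08)); print("pred key px",u,v); u,v=int(u),int(v)
print(g[v,u-40:u+41:4]); print(g[v-40:v+41:4,u])
k=cv2.HoughCircles(g[:, :],cv2.HOUGH_GRADIENT,1,20,param1=80,param2=15,minRadius=12,maxRadius=32)
for x,y,r in k[0]:
    if abs(x-u)<30 and abs(y-v)<30: print(x,y,r,ray(c,x,y,.08).round(4), r/c["fx"]*(c["pose"][2,3]-.08)*2)
for z,p in((.025,(0,0)),): 
    col=g[:,int(proj(c,(.549,-.1065,.025))[0])]; print(int(proj(c,(.549,-.1065,.025))[1]),col[60:240:3])
E
```

```text
11.8167 [ 0.5001 -0.1002  0.1643] [ 9.981e-01 -6.120e-02  1.300e-03  5.000e-04] [-0.   -0.5  -0.06] 0.0010917028803041112
pred key px 392.44256650137845 14.223942753118848
[205 202 205 200 172 119 105 133 131 134 131 129 125 121 119 125 203 205
 204 204 206]
[]
389.5 19.5 21.0 [ 0.6369 -0.1697  0.08  ] 0.03454720132019681
143 [138 134 137 136 135 135 135 136 137 140 136 137 137 133 134 133 136 136
 133 135 135 134 133 135 137 139 201 184 174 177 173 175 177 177 177 175
 173 173 178 176 177 178 175 175 178 173 176 175 176 178 175 175 176 176
 173 173 174 175 176 152]
```

Request:
arm_command(
  delta_rot=[
    [0,0,0],
    [0,0,0],
    [0,0,0],
    [0,0,0],
    [0,0,0],
    [0,0,0],
    [0,0,0],
    [0,0,0],
    [0,0,0],
    [0,0,0],
    [0,0,0],
  ],
  delta_pos=[
    [0.035,0.013,0],
    [0.07,0.026,0],
    [0.105,0.04,0],
    [0.13,0.05,0],
    [0.146,0.054,0],
    [0.146,0.054,0.02],
    [0.146,0.054,0.045],
    [0.146,0.054,0.065],
    [0.146,0.054,0.072],
    [0.146,0.054,0.076],
    [0.146,0.054,0.076],
  ],
  gripper=[1,1,1,1,1,1,1,1,1,1,1],
)

```text
time: 12.78
position: [0.6368, -0.1708, 0.0862]
tool_rot: [0.998, -0.061, -0.001, -0.001]
ft_force: [-0.3, -0.2, -0.3]
grip_width: 0.0003
grip_force: 0.0
```

Request:
arm_command(
  delta_rot=[
    [0,0,0],
    [0,0,0],
    [0,0,0],
    [0,0,0],
    [0,0,0],
    [0,0,0],
    [0,0,0],
    [0,0,0],
    [0,0,0],
    [0,0,0],
  ],
  delta_pos=[
    [0.001,0,0.002],
    [0.001,0,0.004],
    [0.001,0,0.006],
    [0.001,0,0.007],
    [0.001,0,0.008],
    [0.001,0,0.009],
    [0.001,0,0.01],
    [0.001,0,0.011],
    [0.001,0,0.011],
    [0.001,0,0.011],
  ],
  gripper=[1,1,1,1,1,1,1,1,1,1],
)

```text
time: 13.62
position: [0.6388, -0.1713, 0.0775]
tool_rot: [0.998, -0.061, 0.0, 0.0]
ft_force: [0.1, 1.0, 4.4]
grip_width: 0.0005
grip_force: 1.7
```

Request:
arm_command(
  delta_rot=[
    [0,0,0],
    [0,0,0],
    [0,0,0],
    [0,0,0],
    [0,0,0],
  ],
  delta_pos=[
    [0,0,0.001],
    [0,0,0.002],
    [0,0,0.003],
    [0,0,0.003],
    [0,0,0.003],
  ],
  gripper=[1,1,1,1,1],
)

```text
time: 14.03
position: [0.6388, -0.1713, 0.0762]
tool_rot: [0.998, -0.061, 0.0, 0.0]
ft_force: [-2.0, 2.1, 13.0]
grip_width: 0.0001
grip_force: 6.3
```

The key bottomed out (13 N at z = 76 mm). Now to release and retreat straight up.

Request:
arm_command(
  delta_rot=[
    [0,0,0],
    [0,0,0],
    [0,0,0],
    [0,0,0],
    [0,0,0],
    [0,0,0],
    [0,0,0],
    [0,0,0],
    [0,0,0],
    [0,0,0],
    [0,0,0],
    [0,0,0],
  ],
  delta_pos=[
    [0,0,-0.004],
    [0,0,-0.01],
    [0,0,-0.03],
    [0,0,-0.06],
    [0,0,-0.09],
    [-0.04,0,-0.1],
    [-0.08,0,-0.11],
    [-0.12,0,-0.12],
    [-0.16,0,-0.12],
    [-0.16,0,-0.12],
    [-0.16,0,-0.12],
    [-0.16,0,-0.12],
  ],
  gripper=[1,1,1,1,1,1,1,1,1,1,1,1],
)

```text
time: 15.03
position: [0.4805, -0.1523, 0.1943]
tool_rot: [0.998, -0.061, 0.001, 0.0]
ft_force: [0.2, -0.2, 0.1]
grip_width: 0.0001
grip_force: 0.0
```

```bash
python3 - <<'E'
from h import *
import cv2,pickle
c=shot("w8"); g=cv2.cvtColor(c["pixels"],cv2.COLOR_BGR2GRAY)
# tray panel top edge: expected at home along imager axis; ray-cast the bright edge at z=.025
u,v=proj(c,(.549,-.1065,.025)); print(u,v); u,v=int(u),int(v); print(g[v-24:v+24:2,u])
for p in range(v-24,v+24,8): print(p,ray(c,u,p,.025)[:2].round(4))
from rig import viewer
t=viewer.camera("top"); o=pickle.load(open("c0.pkl","rb"))["top"]
d=cv2.absdiff(t["pixels"],o["pixels"]).max(2); d=(cv2.GaussianBlur(d,(5,5),0)>25).astype("uint8")
n,l,s,ce=cv2.connectedComponentsWithStats(d); print([x.tolist() for x in s[1:] if x[4]>15])
E
```

```text
15.0333 [ 0.4805 -0.1523  0.1943] [ 9.981e-01 -6.130e-02  8.000e-04  4.000e-04] [ 0.24 -0.25  0.13] 0.00010729140459300154
267.7451703014845 128.5765599174178
[140 139 138 138 137 136 141 140 143 192 203 186 161 176 177 176 177 179
 179 180 179 176 178 181]
104 [ 0.5739 -0.11  ]
112 [ 0.5659 -0.1086]
120 [ 0.5579 -0.1072]
128 [ 0.5497 -0.1058]
136 [ 0.5414 -0.1044]
144 [ 0.5329 -0.1029]
[[334, 168, 20, 12, 148], [253, 178, 157, 138, 11661], [243, 300, 7, 6, 33], [191, 308, 68, 92, 1117], [335, 310, 15, 22, 122], [0, 318, 199, 82, 7030], [233, 332, 50, 9, 264], [258, 339, 65, 31, 1034], [241, 347, 79, 35, 396], [328, 353, 153, 47, 3680], [228, 370, 44, 30, 393], [593, 373, 47, 27, 678], [589, 380, 14, 9, 70], [544, 391, 24, 9, 134]]
```

```bash
python3 -c "
from rig import robot; print(robot.hand_in())"
```

```text
the job is handed in; nothing more can be done
None
```

I slid the dish into the recess, pushed the tray home until it stopped (about 11 N), then pressed the start key to the bottom (13 N) and released it; the job was handed in after about 15 s of the 58 s, with no verdict returned.

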